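Empty the catch tray into the tote and latch it home

ROBOT

A 6-joint arm with a two-finger parallel gripper is mounted at the origin on a cart in front of the work surface, level with it; the furniture and walls round the work are solid. World frame = base frame: x ahead of the robot, y to its left, z up, the work surface at z = 0. Lengths are in mm, angles in degrees, forces in N, time in s.
With the tool pointing down it reaches from about 325 to 775 mm from the base axis. Payload 5.5 kg.
Tool frame: the origin (TCP) lies between the finger pads; the fingertips stand 14 mm ahead of it and the grasp point (between the pads) lies 5 mm behind it; x points along the fingers, z is the direction in which the jaws open and shut, and the axes are right-handed (so a half turn about x gives the same grasp; the last joint's range is limited). The gripper opens to 88 mm and grips with 3 to 60 N. Pads are 20 mm wide; open, the fingers measure 115 mm over their backs; the gripper's body (75 mm by 178 mm) begins 61 mm behind the grasp point.
Start: joints at [-74.697, 5.22, 70.514, -0, 104.267, -3.249], TCP at [190.903, -568.834, 236.631] pointing down, gripper open.
Joint ranges: [-164.24, 164.24], [-49.07, 125.15], [9.68, 141.18], [-86.29, 266.29], [3.28, 154.24], [-151.56, 151.56]. Speed limits (degrees/s): [147.25, 147.25, 172.46, 180, 180, 180].

INTERFACE

Orientations are given as [roll, pitch, yaw] about the fixed x, y, z axes, in that order (R = Rz(yaw) Ry(pitch) Rx(roll)).
In Python, from plant import state, imaging, r gives the robot as it stands.
- The arm moves only by the tool drive_tool, never from a script. Its argument "commands" is one flat list of numbers, 4 for each row, row after row: the shift along the tool's x, y, z in cm, then the turn about the tool's x in degrees. In form: [x, y, z, roll, x, y, z, roll, ...]. A call has 1 to 20 rows; each row is the pose to reach, as a shift and turn from the pose commanded when the call began, along the tool's axes at that moment; what a row does not reach only later rows make up. A row lasts 1/10 s, in which the tool goes at most 50 mm and 8.59 degrees, less where a joint would pass 70% of its speed; a pose out of reach is approached as far as the arm can. A call with a gripper value outside its range is refused whole. "jaw" is the closure in counts, from 0 (fully open) to 255 (shut), set as the call begins (left out, the last holds). The fingers move at their own pace and stop on an object; the grip force is fixed at half the most. Time passes only in rows, so rows that repeat a pose let the fingers close. It gives the time, the measured TCP pose, the force and the opening at its end, in the units of the state.
- state(): the state, without advancing time (a new reading comes with each control period).
- imaging.grab_frame(name): name is "side" or "top" or "wrist"; returns (picture, depth): 400x640x3 uint8, red, green, blue; 400x640 float32, mm along the optical axis (not along the pixel's ray), 0 where there is no reading.
- imaging.camera_model(name): a dict with "fx", "fy", "cx", "cy" (pixels), "distortion" ([k1, k2, p1, p2, k3] as OpenCV has them; the pictures are not rectified), "R" (3x3) and "t" (3): a world point X has camera coordinates R X + t; the wrist camera has in their place "tool_from_camera" (4x4, takes a point from camera to tool coordinates, whose origin is the TCP and whose axes are the tool frame's). Camera axes: x right, y down, z forward; pixel columns grow to the right and rows downward; lengths in mm; the calibration is good to about 2 mm. A picture is of the moment at which its call begins: read the wrist's pose just before it. camera_model takes no time and is no camera call.
- r.hand_in(): hands the job in, once; it reports no verdict.
The state is a dict: "clock": time; "joint_pos": joint angles; "qd": joint speeds; "tau": joint torques, N m; "ee_pos": TCP position; "orientation": TCP orientation; "force": force on the tool from outside, world axes, zero at the start; "wrist_torque": the same for the moment, N m; "grip_width": opening from 0.0 (shut) to 1.0 (fully open).
Only numpy, scipy, OpenCV 4.12 (cv2) and the standard library are available. Lean on these libraries where they do the work, as an engineer would, in place of code of your own. Each camera call takes 0.05 s, during which the arm holds its last target. There are 200 camera calls.

TASK

Pull the machine's catch tray out by its handle, sweep the three finished stop blocks over the tray's open side into the grey tote beside it, then push the empty tray back in until its spring catch holds it shut when you let go. Feel for the catch and do not ram the tray, and leave the oiler, the marker and the caliper alone.

Things in the scene. Friction and masses are not known exactly. Their poses are not given: they have to be found in the camera images.
- machine: Fixed discharge unit: grey hood 170 deep, 140 high on a dark plinth; open duct on top, 102 to 157 behind the front, top at 185. Origin on the table in the plane of the hood's front, below the tray's middle line. x points into the hood (the way the tray shuts), y towards the tray's open side and the tote, z up. The hood spans y = -83 to +106.
- tray (a joint): How far the tray is out, in m: 0.135 is fully out at its stop; it starts 0.064 to 0.074 out, with a block under the hood. Slides with 1.2 N friction and stays where left, but a spring of 2 to 3.5 N pushes it out over its last 38 to 62 mm. Latched and let go it rests somewhere from 0.005 to 0.033; not latched it springs back beyond 0.037.
- handle (a point): Middle of the tray's pull handle: a level round steel bar 10 thick, 80 long, along the machine's y, 104 above the table, its centre line 34 in front of the panel's outer face (29 clear between them). Moves with the tray; axes as the machine's.
- tray_mid (a point): Middle of the tray's floor, upper face, 78 above the table; moves with the tray, axes as the machine's. Floor inside 135 (x) by 150 (y): front panel at x=-67.5, 40 high; back wall at +67.5 and right wall at y=-75, 20 high; side y=+75 open, its lip slopes down 15 to y=+95 over the tote's rim. Fully out, the whole floor is in front of the hood.
- tote: Grey plastic open tote 184 (x) by 128 (y) by 42 high, walls and floor 4 thick, loose, 0.9 kg; stands beside the machine under the lip of the pulled-out tray. Origin at the centre of its underside, axes as the machine's.
- part_a_mid (a point): Centre of a finished aluminium stop block, 36 (x) by 60 (y) by 22 high, 0.12 kg, lying flat on the tray's floor, in the front row.
- part_b_mid (a point): Centre of a second, equal stop block, in the rear of the tray, under the hood at the start. No block lies nearer than 30 to the tray's right wall.
- part_c_mid (a point): Centre of a third, equal stop block, in the front row, nearer the open side.
- oil_bottle: Bystander: small oiler with a thin spout, 34 wide, 95 high, standing; origin at the underside.
- marker: Bystander: marker pen, 14 thick, 136 long, lying on the table nearer to the robot; origin at the underside.
- caliper: Bystander: caliper, 72 by 185 by 10, lying on the table; origin at the underside.
- panel (a point): Middle of the outer face of the tray's front panel (8 thick, 65 to 118 above the table). Pressed in, it snaps over a catch at about 12 N and some 10 mm on meets the inner stop; let go, it comes back 1 to 5 mm and stays. Their depth differs by 24 mm from time to time and cannot be seen: press slowly till resistance rises to 15 to 20 N, stop at once, let go.
- overload (a joint): Tell-tale of the inner stop: 0 at the start, and as long as the tray has not been rammed; above about 26 N of push on the tray the stop gives way and this grows, in m (more than 0.001 is spoilt work). It is inside the hood.

How it is judged (in metres and radians):
On the way, in this order (a step that is already met when the one before it is completed fails the run):
1. all three blocks are in the tote while the tray is still out (x of part_a_mid in the frame of tote between -0.088 and 0.088 m and y of part_a_mid in the frame of tote between -0.06 and 0.06 m and z of part_a_mid in the frame of tote between 0 and 0.05 m and x of part_b_mid in the frame of tote between -0.088 and 0.088 m and y of part_b_mid in the frame of tote between -0.06 and 0.06 m and z of part_b_mid in the frame of tote between 0 and 0.05 m and x of part_c_mid in the frame of tote between -0.088 and 0.088 m and y of part_c_mid in the frame of tote between -0.06 and 0.06 m and z of part_c_mid in the frame of tote between 0 and 0.05 m and value of joint tray above 0.04 m), for 0.2 s.
2. the tray is pushed home (value of joint tray below 0.0355 m), for 0.2 s.
At the end, for the whole second after the job is handed in: All three stop blocks lie at rest inside the upright tote (centres within its walls and below 50 mm above its underside), and the tray is latched: left alone it stays less than 35.5 mm out (x of part_a_mid in the frame of tote between -0.088 and 0.088 m and y of part_a_mid in the frame of tote between -0.06 and 0.06 m and z of part_a_mid in the frame of tote between 0 and 0.05 m and x of part_b_mid in the frame of tote between -0.088 and 0.088 m and y of part_b_mid in the frame of tote between -0.06 and 0.06 m and z of part_b_mid in the frame of tote between 0 and 0.05 m and x of part_c_mid in the frame of tote between -0.088 and 0.088 m and y of part_c_mid in the frame of tote between -0.06 and 0.06 m and z of part_c_mid in the frame of tote between 0 and 0.05 m and angle between tote's own z axis and vertical below 0.1 rad and value of joint tray below 0.0355 m and velocity of joint tray between -0.005 and 0.005 m/s and linear speed of tote below 0.02 m/s); the robot touches nothing.
It fails at once if the tray is rammed so hard that its inner stop gives way by more than 1 mm (value of joint overload above 0.001 m).
It fails at once if the oiler is disturbed (moved more than 30 mm) (distance of oil_bottle from where it was at the start of the episode above 0.04 m).
It fails at once if the marker is disturbed (moved more than 30 mm) (distance of marker from where it was at the start of the episode above 0.04 m).
It fails at once if the caliper is disturbed (moved more than 30 mm) (distance of caliper from where it was at the start of the episode above 0.04 m).
It also fails if it takes over 64 s, if anything falls off the work surface, if the arm or the gripper's body presses on something with over 40 N, if the wrist force passes 120 N, or if a joint passes its speed limit or range.

## Working session

There is one attempt and no reset: what is moved stays moved. The work goes in short steps, Python scripts to look and compute and a tool call to move; the robot and the scene stay as the last step left them, time stands still between calls to the robot, and variables do not carry over. Pictures are saved under pics/ and viewed, about 8 in all and at most 12, crops included, and the job is handed in when it is done.

Besides the shell and the picture viewer there is one more tool, called after "Emit:" by a JSON object that holds its "api" and its "payload", one argument or row to a line. drive_tool: Moves the arm, as the interface text tells. Its arguments: {"type":"object","properties":{"commands":{"type":"array","items":{"type":"number"}},"jaw":{"type":"number"}},"required":["commands"]}

```bash
mkdir -p pics; ls; cat > h.py <<'E'
import numpy as np, cv2
from plant import state, imaging, r
from scipy.spatial.transform import Rotation as Ro
def snap(n,f):
    s=state(); p,d=imaging.grab_frame(n); cv2.imwrite('pics/'+f+'.png',p[:,:,::-1]); np.savez('pics/'+f+'.npz',d=d,pos=s['ee_pos'],ori=s['orientation']); return p,d
def w(n,f,pts):
    m=imaging.camera_model(n); z=np.load('pics/'+f+'.npz'); d=z['d']
    K=np.array([[m['fx'],0,m['cx']],[0,m['fy'],m['cy']],[0,0,1]])
    out=[]
    for u,v in pts:
        q=d[max(0,v-1):v+2,max(0,u-1):u+2]; q=q[q>0]; zz=np.median(q) if len(q) else np.nan
        x=cv2.undistortPoints(np.array([[[u,v]]],float),K,np.array(m['distortion'])).ravel()
        c=np.array([x[0]*zz,x[1]*zz,zz])
        if n=='wrist':
            T=np.array(m['tool_from_camera']); c=T[:3,:3]@c+T[:3,3]
            X=Ro.from_euler('xyz',z['ori'],degrees=True).as_matrix()@c+z['pos']
        else: X=np.array(m['R']).T@(c-np.array(m['t']))
        out.append(X)
    return np.array(out)
E
python3 - <<'E'
from h import *
print(state())
snap('top','t0');snap('side','s0')
for n in('top','side'):print({k:np.round(v,3).tolist() for k,v in imaging.camera_model(n).items()})
print(imaging.camera_model('wrist'))
E
```

```text
pics
{'clock': 0.0, 'joint_pos': array([-7.46953100e+01,  5.26360908e+00,  7.05814611e+01, -8.77733550e-04,
        1.04267258e+02, -3.24944572e+00]), 'qd': array([ 0.02824839, -0.03772932, -0.01421885,  0.11972018, -0.05604597,
        0.08132964]), 'tau': array([-7.06532064e-04, -4.46442032e+01, -4.06459701e+01,  6.98658801e-02,
        2.90888589e-02, -1.32055766e-04]), 'ee_pos': array([ 190.83421557, -568.55569447,  235.50575593]), 'orientation': array([177.18466127,  89.88766823, 105.73858148]), 'force': array([ 0.33200228, -0.14358034, -0.12343223]), 'wrist_torque': array([-0.03303124, -0.00301479,  0.10761629]), 'grip_width': 1.0007834034244503}
{'fx': 412.251, 'fy': 412.251, 'cx': 319.462, 'cy': 194.932, 'distortion': [-0.026, 0.0, 0.0, 0.0, 0.0], 'R': [[0.127, -0.992, -0.001], [-0.966, -0.123, -0.229], [0.227, 0.03, -0.974]], 't': [-266.86, 501.133, 913.652]}
{'fx': 393.237, 'fy': 393.237, 'cx': 316.556, 'cy': 198.151, 'distortion': [-0.001, 0.0, 0.0, 0.0, 0.0], 'R': [[-0.944, -0.33, -0.016], [-0.179, 0.552, -0.814], [0.277, -0.766, -0.58]], 't': [423.604, 317.647, 611.118]}
{'fx': 311.80672519672214, 'fy': 311.80672519672214, 'cx': 321.60869383701385, 'cy': 197.81797813998466, 'distortion': array([-0.00938765,  0.        ,  0.        ,  0.        ,  0.        ]), 'tool_from_camera': array([[ 1.16823152e-03, -2.75941930e-01,  9.61173599e-01,
        -1.48534229e+02],
       [-9.61962619e-04, -9.61174120e-01, -2.75940910e-01,
         7.63703726e+01],
       [ 9.99998855e-01, -6.02250202e-04, -1.38831973e-03,
        -1.28055176e+00],
       [ 0.00000000e+00,  0.00000000e+00,  0.00000000e+00,
         1.00000000e+00]])}
```

View pics/t0.png

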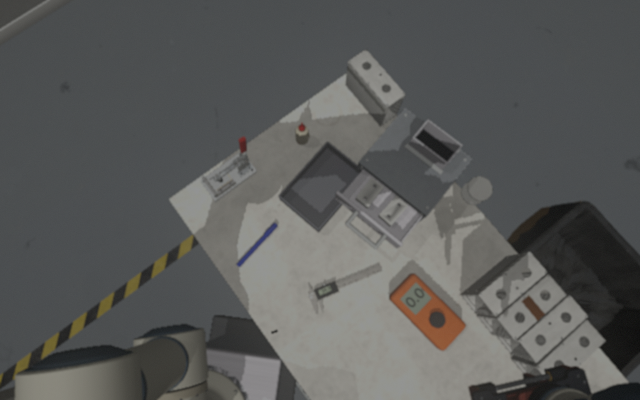

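View pics/s0.png

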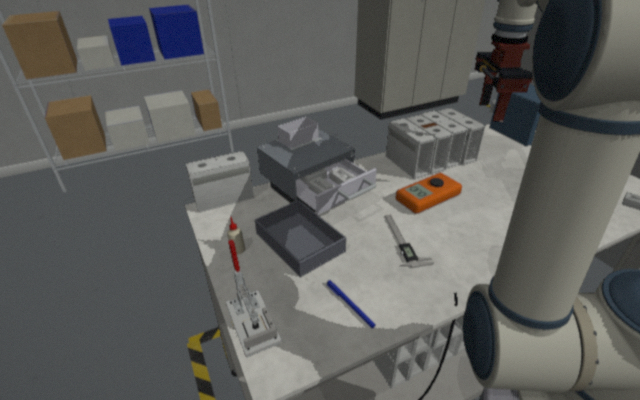

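The top view shows the hood at (412,160), the tray with two blocks at (370,193) and (396,211), the handle around (363,232), the tote at (320,187), the oiler at (302,132), the marker at (257,244) and the caliper at (345,282). I'll enlarge it to read the points more closely.

```bash
python3 - <<'E'
import cv2
i=cv2.imread('pics/t0.png')[110:260,270:480]
cv2.imwrite('pics/t0c.png',cv2.convertScaleAbs(cv2.resize(i,None,fx=3.8,fy=3.8,interpolation=cv2.INTER_CUBIC),alpha=1.5))
E
```

```text
(no output)
```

View pics/t0c.png

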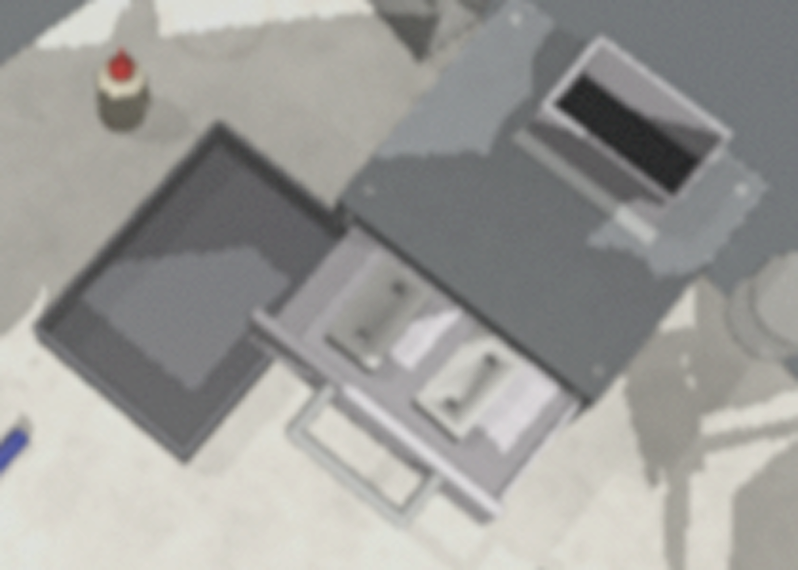

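```bash
cat >> h.py <<'E'
def ray(n,pts,z,pose=None):
    m=imaging.camera_model(n); K=np.array([[m['fx'],0,m['cx']],[0,m['fy'],m['cy']],[0,0,1]])
    x=cv2.undistortPoints(np.array(pts,float).reshape(-1,1,2),K,np.array(m['distortion'])).reshape(-1,2)
    x=np.c_[x,np.ones(len(x))]
    if n=='wrist':
        T=np.array(m['tool_from_camera']);Rw=Ro.from_euler('xyz',pose[1],degrees=True).as_matrix()
        C=Rw@T[:3,3]+pose[0]; D=x@(Rw@T[:3,:3]).T
    else:
        R=np.array(m['R']);C=-R.T@np.array(m['t']);D=x@R
    return C+D*((z-C[2])/D[:,2])[:,None]
E
python3 - <<'E'
from h import *
f=lambda L:[(270+x/3.8,110+y/3.8) for x,y in L]
np.set_printoptions(precision=1,suppress=True)
def p(name,L,z):
    q=f(L); print(name,ray('top',q,z).tolist() and ray('top',q,z)[:,:2].tolist(), w('top','t0',[(round(a),round(b)) for a,b in q])[:,2])
p('hood',[(345,208),(592,402)],140)
p('panel',[(258,315),(492,515)],118)
p('handle',[(292,430),(402,522),(348,478)],109)
p('tote',[(220,125),(40,330),(185,460)],42)
p('blk',[(375,320),(468,390)],100)
p('blkA corners',[(375,368),(327,338),(418,402),(458,437)],100)
p('oil',[(122,70)],95)
E
```

```text
hood [[590.7284219314256, -284.7836252484495], [495.29991888492486, -434.1005667482904]] [132.2 127.7]
panel [[526.7214302647449, -242.74890652826772], [428.04109973862035, -387.5805003963908]] [117.2  93.1]
handle [[463.5671216967283, -270.3465473148918], [418.78684662031003, -338.53520754513306], [439.96277956051824, -305.3449564511325]] [109.2 105.6 108.1]
tote [[668.316685642636, -204.48937111021957], [518.1814731251781, -108.70913743161934], [447.9962143652218, -209.85809901437378]] [41.2 41.5  0.4]
blk [[536.8859138112217, -312.1984564994149], [501.7779965962817, -370.6335446972547]] [98.1 98.1]
blkA corners [[507.97634500774564, -315.1036213236958], [522.3953739859783, -285.120197316985], [490.93618470458546, -342.15222889062454], [473.24848741711565, -367.26543127205804]] [77.3 87.7 89.6 77.2]
oil [[676.7720869002287, -141.22717423765533]] [73.8]
```

```bash
cat >> h.py <<'E'
X=np.array([.836,-.549,0]);Y=np.array([.549,.836,0]);M=np.array([536.7,-369,0])
def mach(p): d=np.array(p)-M; return np.round([d@X,d@Y,p[2]],1)
def delta(target,jawdir=None):
    """target in world; jawdir world vector for tool z"""
    s=state();R=Ro.from_euler('xyz',s['orientation'],degrees=True).as_matrix()
    print('mach now',mach(s['ee_pos']),'F',np.round([s['force']@X,s['force']@Y,s['force'][2]],1),'w',round(s['grip_width']*88,1),'t',s['clock'])
    print('tool y in mach',np.round([R[:,1]@X,R[:,1]@Y,R[2,1]],3),'z',np.round([R[:,2]@X,R[:,2]@Y,R[2,2]],3))
    print('shift cm',np.round(R.T@(np.array(target)-s['ee_pos'])/10,2))
    if jawdir is not None:
        v=R.T@jawdir; a=np.degrees(np.arctan2(-v[1],v[2])); print('roll',a, a-180*np.sign(a), 'j6',s['joint_pos'][5])
E
python3 - <<'E'
from h import *
delta([441,-304.5,170],X)
print(w('top','t0',[(535,310),(500,290),(435,310)]))
E
```

```text
mach now [-179.6 -356.7  235.6] F [ 0.2  0.1 -0.4] w 87.9 t 0.1
tool y in mach [0.618 0.786 0.   ] z [ 0.786 -0.618 -0.002]
shift cm [  6.6   32.12 -17.07]
roll -38.15588727189923 141.84411272810075 j6 -3.247183161678462
[[ 329.15186412 -680.29033158  119.14361552]
 [ 367.74686669 -654.91921631    3.21819165]
 [ 303.04828803 -494.81364285   36.06916146]]
```

Emit:
{"api": "drive_tool", "payload": {
  "commands": [0,2,-1,-4,0,6,-3.2,-10,0,10,-5.3,-17,0,14,-7.4,-24,0,18,-9.6,-30,0,22,-11.7,-35,0,26,-13.8,-38.2,0,29,-15.4,-38.2,2,31,-16.5,-38.2,4,32.1,-17.1,-38.2,6.6,32.1,-17.1,-38.2,6.6,32.1,-17.1,-38.2,6.6,32.1,-17.1,-38.2],
  "jaw": 180
}}

```text
clock: 1.4
ee_pos: [440.5, -304.4, 170.4]
orientation: [176.5, 89.9, 143.3]
force: [0.6, -1.1, 0.1]
grip_width: 0.298
```

```bash
python3 - <<'E'
from h import *
delta([441,-304.5,99],X)
snap('wrist','w1')
E
```

```text
mach now [-115.9    1.1  170.4] F [ 1.1 -0.6  0.1] w 26.2 t 1.4
tool y in mach [-0.001  1.     0.   ] z [ 1.     0.001 -0.002]
shift cm [7.14 0.02 0.06]
roll 0.04102428842550147 -179.9589757115745 j6 -5.03893092571966
```

View pics/w1.png

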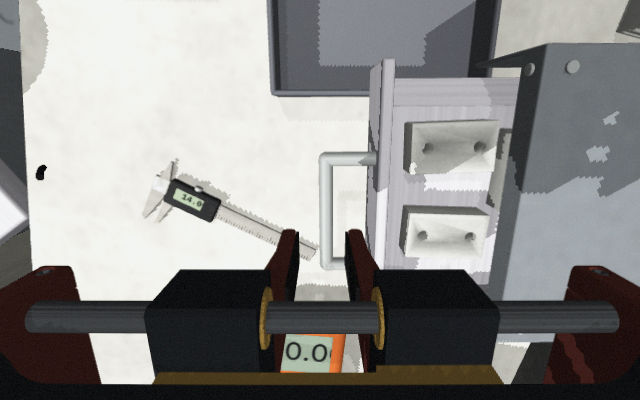

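```bash
python3 - <<'E'
from h import *
z=np.load('pics/w1.npz');P=(z['pos'],z['ori'])
for n,q,h in[('bar',[(326,165),(326,250),(326,155),(326,266)],109),('panel top',[(376,66),(389,66)],118),('blk',[(412,122),(497,122),(412,172),(407,208),(488,212),(407,252)],100),('tote',[(276,93),(496,70)],42),('hoodcorner',[(550,44)],140)]:
    print(n,[mach(p).tolist() for p in ray('wrist',q,h,P)])
E
```

```text
bar [[-113.8, 41.3, 109.0], [-113.6, -21.9, 109.0], [-113.8, 48.1, 109.0], [-113.5, -35.0, 109.0]]
panel top [[-84.2, 102.7, 118.0], [-76.4, 102.7, 118.0]]
blk [[-55.0, 69.4, 100.0], [3.2, 69.5, 100.0], [-52.3, 34.7, 100.0], [-53.9, 7.7, 100.0], [6.5, 4.6, 100.0], [-51.2, -27.8, 100.0]]
tote [[-155.4, 90.9, 42.0], [27.7, 109.2, 42.0]]
hoodcorner [[3.4, 111.1, 140.0]]
```

The wrist view shows the handle bar upright at column 326, rows 155–266, with the panel at columns 376–389 and blocks at (450,147) and (447,232). Their long sides lie along the machine's x. I'm going down over the bar now.

Emit:
{"api": "drive_tool", "payload": {
  "commands": [0,0.5,0.2,0,2,0.5,0.2,0,4,0.5,0.2,0,5.5,0.5,0.2,0,6.5,0.5,0.2,0,7.1,0.5,0.2,0,7.1,0.5,0.2,0,7.1,0.5,0.2,0]
}}

```text
clock: 2.25
ee_pos: [445.5, -301.7, 100.4]
orientation: [-4.1, 89.9, -37.4]
force: [0.1, -0.8, 0.7]
grip_width: 0.295
```

Emit:
{"api": "drive_tool", "payload": {
  "commands": [0,0,0,0,0,0,0,0,0,0,0,0,0,0,0,0,0,0,0,0],
  "jaw": 255
}}

```text
clock: 2.75
ee_pos: [445.5, -301.7, 100.3]
orientation: [-3.6, 89.9, -36.8]
force: [-0.2, -0.7, 3.4]
grip_width: 0.103
```

Emit:
{"api": "drive_tool", "payload": {
  "commands": [0,0,-0.5,0,0,0,-1.2,0,0,0,-2,0,0,0,-2.8,0,0,0,-3.6,0,0,0,-4.4,0,0,0,-5,0,0,0,-5.5,0,0,0,-5.8,0,0,0,-6.0,0,0,0,-6.2,0,0,0,-6.2,0,0,0,-6.2,0]
}}

```text
clock: 4.05
ee_pos: [394.1, -268.6, 100.3]
orientation: [-11.8, 89.7, -45.1]
force: [5.7, -5.5, 1.7]
grip_width: 0.099
```

Emit:
{"api": "drive_tool", "payload": {
  "commands": [0,0,-0.15,0,0,0,-0.3,0,0,0,-0.45,0,0,0,-0.6,0,0,0,-0.6,0]
}}

```text
clock: 4.55
ee_pos: [393.9, -268.5, 100.4]
orientation: [-3.0, 88.8, -36.2]
force: [29.4, -21.7, -14.2]
grip_width: 0.106
```

Emit:
{"api": "drive_tool", "payload": {
  "commands": [0,0,0.3,0,0,0,0.55,0,0,0,0.55,0]
}}

```text
clock: 4.85
ee_pos: [394.1, -268.6, 100.3]
orientation: [-10.6, 89.7, -43.9]
force: [7.3, -7.2, 1.5]
grip_width: 0.103
```

Emit:
{"api": "drive_tool", "payload": {
  "commands": [0,0,0,0,0,0,0,0,0,0,0,0,-2,0,0,0,-5,0,0,0,-9,0,0,0,-13,0,0,0,-15,0,2,0,-15,0,4,0,-15,0,6,0,-15,0,6,0,-15,0,6,0],
  "jaw": 180
}}

```text
clock: 6.05
ee_pos: [442.6, -299.7, 248.7]
orientation: [174.3, 89.8, 141.1]
force: [1.0, -0.6, -0.2]
grip_width: 0.293
```

```bash
sed -i 's/^X=.*/X=np.array([.841,-.541,0]);Y=np.array([.541,.841,0]);M=np.array([539.7,-364.4,0])/' h.py; python3 - <<'E'
from h import *
delta([441,-304.5,99],X)
snap('wrist','w2')
E
```

```text
mach now [-116.7    1.9  248.7] F [ 1.2 -0.  -0.2] w 25.8 t 6.05
tool y in mach [0.009 1.    0.   ] z [ 1.    -0.009 -0.003]
shift cm [14.97 -0.5   0.17]
roll -0.4874655243847843 179.5125344756152 j6 -4.508179825101625
```

View pics/w2.png

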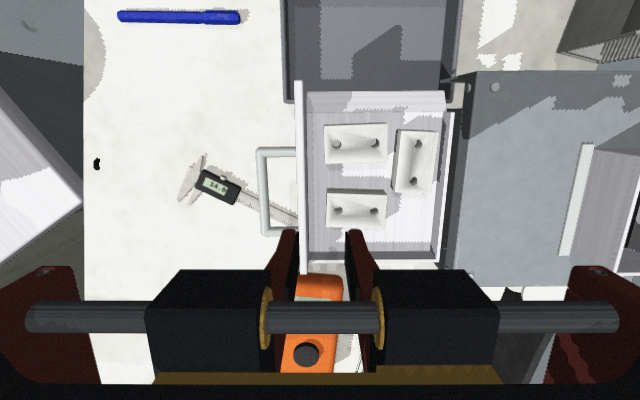

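The tray is out, with blocks at (356,144), (357,209) and (416,161). The handle is at column 263, the right wall around row 258 and the back wall around column 440.

```bash
python3 - <<'E'
from h import *
z=np.load('pics/w2.npz');P=(z['pos'],z['ori'])
for n,q,h in[('bar',[(263,160),(263,225),(263,150),(263,236)],109),('panel top',[(296,82),(304,82)],118),('rightwall top',[(310,258),(440,258),(310,264),(440,264)],98),('backwall top',[(446,110),(434,255)],98),('lip/floor',[(310,110),(445,110),(310,92),(445,92)],78),
('C',[(325,125),(386,125),(325,162),(386,162)],100),('A',[(327,193),(386,193),(327,227),(386,227)],100),('B',[(400,131),(437,131),(395,190),(432,190)],100),('tote',[(284,100),(452,80)],42),('hoodcorner',[(465,72),(447,286)],140)]:
    print(n,[mach(p).tolist()[:2] for p in ray('wrist',q,h,P)])
E
```

```text
bar [[-172.2, 33.5], [-176.1, -31.0], [-171.6, 42.8], [-176.8, -42.7]]
panel top [[-138.6, 100.8], [-131.8, 100.7]]
rightwall top [[-130.9, -72.8], [6.4, -73.9], [-131.1, -79.8], [7.1, -80.9]]
backwall top [[-2.3, 76.8], [-0.2, -70.4]]
lip/floor [[-128.8, 77.8], [4.4, 76.6], [-128.4, 94.6], [2.7, 93.5]]
C [[-114.2, 64.3], [-57.5, 63.8], [-114.4, 29.6], [-55.9, 29.1]]
A [[-112.7, -1.2], [-54.5, -1.7], [-112.8, -37.1], [-52.8, -37.6]]
B [[-44.2, 58.2], [-9.6, 57.9], [-45.7, 1.3], [-9.3, 1.0]]
tote [[-158.3, 88.4], [22.5, 107.3]]
hoodcorner [[-6.3, 105.2], [-1.4, -81.4]]
```

Emit:
{"api": "drive_tool", "payload": {
  "commands": [0,-3,1.6,0,1,-6,3.3,0,3,-6,3.3,0,6,-6,3.3,0,9,-6,3.3,0,11.5,-6,3.3,0,13,-6,3.3,0,14.3,-6,3.3,0,15.1,-6,3.3,0,15.35,-6,3.3,0,15.35,-6,3.3,0,15.35,-6,3.3,0],
  "jaw": 168
}}

```text
clock: 7.3
ee_pos: [438.2, -368.8, 97.3]
orientation: [-10.5, 89.9, -43.7]
force: [0.5, 0.2, 0.4]
grip_width: 0.339
```

```bash
python3 - <<'E'
from h import *
delta(M+X*-84+Y*-58+[0,0,95],X)
E
```

```text
mach now [-83.  -58.6  97.3] F [0.3 0.4 0.4] w 29.8 t 7.3
tool y in mach [ 0.009  1.    -0.   ] z [ 1.    -0.009  0.002]
shift cm [ 0.23  0.06 -0.11]
roll -0.49363160057440014 179.5063683994256 j6 -10.236528125904764
```

Emit:
{"api": "drive_tool", "payload": {
  "commands": [0.1,0.8,0,0,0.1,1.6,0,0,0.1,2.4,0,0,0.1,3.2,0,0,0.1,4,0,0,0.1,4.8,0,0,0.1,5.6,0,0,0.1,6.4,0,0,0.1,7.2,0,0,0.1,8,0,0,0.1,8.8,0,0,0.1,9.6,0,0,0.1,10.4,0,0,0.1,11.2,0,0,0.1,12,0,0,0.1,12.8,0,0,0.1,13.6,0,0,0.1,14.4,0,0,0.1,15,0,0,0.1,15,0,0]
}}

```text
clock: 9.3
ee_pos: [520.5, -242.2, 95.1]
orientation: [113.4, 90.0, 80.2]
force: [0.4, -0.4, -0.1]
grip_width: 0.34
```

```bash
python3 - <<'E'
from h import *
delta(M+X*-27+Y*-55+[0,0,200],X)
snap('top','t1'); snap('side','s1')
a=cv2.imread('pics/t1.png')[100:270,260:480];b=cv2.imread('pics/s1.png')[100:300,200:430]
cv2.imwrite('pics/c1.png',cv2.convertScaleAbs(np.hstack([cv2.resize(a,(400,309),interpolation=2),cv2.resize(b,(355,309),interpolation=2)]),alpha=1.4))
E
```

```text
mach now [-82.2  92.4  95.1] F [ 0.6 -0.1 -0.1] w 29.9 t 9.3
tool y in mach [0.008 1.    0.   ] z [ 1.    -0.008 -0.   ]
shift cm [-10.5  -14.69   5.64]
roll -0.44171537791156906 179.55828462208842 j6 4.837425968848919
```

View pics/c1.png

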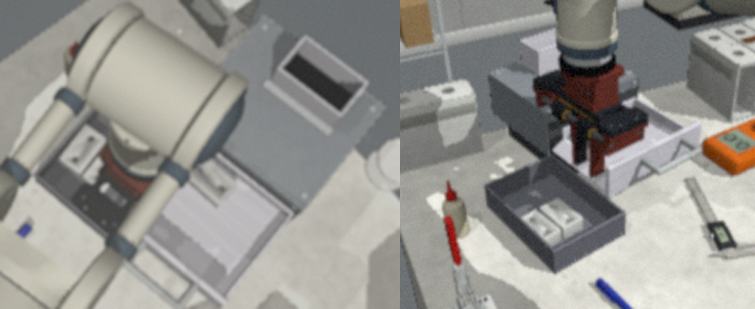

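Blocks A and C lie flat in the tote and B is still in the rear of the tray. Next I'll sweep B.

Emit:
{"api": "drive_tool", "payload": {
  "commands": [-2,0,0,0,-4,-1,0.5,0,-4.2,-4,1.8,0,-4.2,-7,3.2,0,-4.2,-10,4.6,0,-4.2,-12.2,5.5,0,-3,-12.2,5.5,0,-1.5,-12.2,5.5,0,-0.5,-12.2,5.5,0,0,-12.2,5.5,0,0,-12.2,5.5,0],
  "jaw": 243
}}

```text
clock: 10.5
ee_pos: [499.1, -373.9, 93.9]
orientation: [169.4, 89.9, 136.2]
force: [-0.2, 0.4, -0.3]
grip_width: 0.044
```

Emit:
{"api": "drive_tool", "payload": {
  "commands": [0,0.8,0,0,0,1.6,0,0,0,2.4,0,0,0,3.2,0,0,0,4,0,0,0,4.8,0,0,0,5.6,0,0,0,6.4,0,0,0,7.2,0,0,0,8,0,0,0,8.8,0,0,0,9.6,0,0,0,10.4,0,0,0,11.2,0,0,0,12,0,0,0,12.2,0,0,0,12.2,0,0]
}}

```text
clock: 12.2
ee_pos: [566.3, -272.7, 95.1]
orientation: [-176.0, 90.0, 150.8]
force: [-1.2, 0.4, 0.2]
grip_width: 0.048
```

```bash
python3 - <<'E'
from h import *
delta(M+X*-215+Y*5+[0,0,95],X)
snap('top','t2'); snap('side','s2')
a=cv2.imread('pics/t2.png')[100:270,260:480];b=cv2.imread('pics/s2.png')[100:300,200:430]
cv2.imwrite('pics/c2.png',cv2.convertScaleAbs(np.hstack([cv2.resize(a,(400,309),interpolation=2),cv2.resize(b,(355,309),interpolation=2)]),alpha=1.4))
E
```

```text
mach now [-27.2  91.5  95.1] F [-1.3 -0.3  0.2] w 4.2 t 12.2
tool y in mach [ 0.008  1.    -0.   ] z [ 1.    -0.008 -0.   ]
shift cm [ 1.000e-02 -8.800e+00 -1.871e+01]
roll -0.4626539044495063 179.5373460955505 j6 4.397459000908585
```

View pics/c2.png

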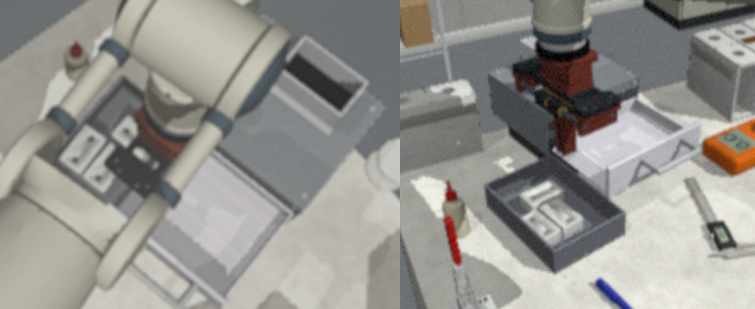

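All three blocks are in the tote. Next I'll move in front of the handle with the jaws closed.

Emit:
{"api": "drive_tool", "payload": {
  "commands": [-2,0,0,0,-5,0,0,0,-8,-1,-2,0,-8,-3,-6,0,-8,-5,-10,0,-8,-7,-14,0,-8,-8.9,-17,0,-8,-9,-18.5,0,-6,-9,-18.5,0,-4,-9,-18.5,0,-2,-9,-18.5,0,-0.6,-9,-18.5,0,-0.5,-9,-18.5,0,-0.5,-9,-18.5,0],
  "jaw": 255
}}

```text
clock: 13.7
ee_pos: [362.0, -247.1, 100.4]
orientation: [-177.6, 90.0, 149.1]
force: [0.5, -0.5, -0.6]
grip_width: 0.006
```

```bash
python3 - <<'E'
from h import *
delta(M+X*-190+Y*2+[0,0,99],X)
snap('wrist','w3')
E
```

```text
mach now [-212.9    2.5  100.4] F [ 0.6 -0.1 -0.6] w 0.6 t 13.7
tool y in mach [ 0.009  1.    -0.   ] z [ 1.    -0.009 -0.   ]
shift cm [ 0.14 -0.03  2.3 ]
roll -0.506817490399663 179.49318250960033 j6 -5.504489311640174
```

View pics/w3.png

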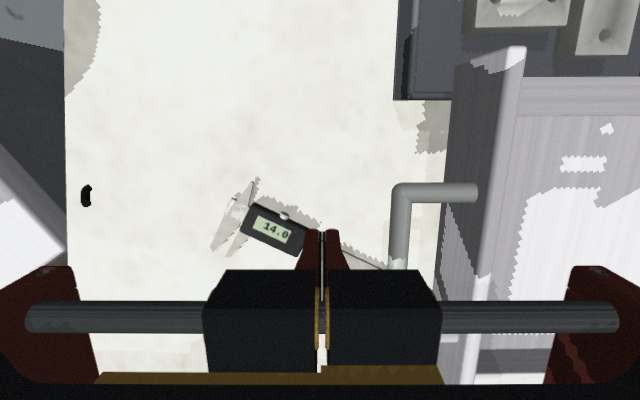

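The closed fingers at column 322 stand in front of the bar at column 398. I'm pushing gently down to about 0.065.

Emit:
{"api": "drive_tool", "payload": {
  "commands": [0,0,0.7,0,0,0,1.3,0,0,0,1.7,0,0,0,2.1,0,0,0,2.5,0,0,0,3,0,0,0,3.6,0,0,0,4.2,0,0,0,4.8,0,0,0,5.4,0,0,0,6,0,0,0,6.6,0,0,0,7.2,0,0,0,7.7,0,0,0,8.1,0,0,0,8.4,0,0,0,8.6,0,0,0,8.7,0,0,0,8.7,0]
}}

```text
clock: 15.65
ee_pos: [434.8, -294.8, 100.1]
orientation: [-47.8, 90.0, -81.0]
force: [0.1, 0.8, -0.4]
grip_width: 0.001
```

```bash
python3 - <<'E'
from h import *
delta(M,X)
E
```

```text
mach now [-125.8    1.8  100.1] F [-0.4  0.7 -0.4] w 0.0 t 15.65
tool y in mach [ 0.009  1.    -0.   ] z [ 1.    -0.009  0.   ]
shift cm [10.02 -0.06 12.58]
roll -0.5022962844633765 179.49770371553663 j6 -4.587545463698966
```

Emit:
{"api": "drive_tool", "payload": {
  "commands": [0,0,0.2,0,0,0,0.4,0,0,0,0.6,0,0,0,0.8,0,0,0,1,0,0,0,1.15,0,0,0,1.3,0,0,0,1.4,0,0,0,1.5,0,0,0,1.5,0]
}}

```text
clock: 16.65
ee_pos: [447.5, -303.0, 100.1]
orientation: [2.2, 90.0, -31.1]
force: [-0.4, 0.5, -0.7]
grip_width: 0.003
```

Emit:
{"api": "drive_tool", "payload": {
  "commands": [0,0,0.1,0,0,0,0.2,0,0,0,0.3,0,0,0,0.4,0,0,0,0.5,0,0,0,0.5,0]
}}

```text
clock: 17.25
ee_pos: [451.6, -305.6, 100.1]
orientation: [148.2, 90.0, 114.9]
force: [-2.5, 1.6, 0.3]
grip_width: 0.002
```

Emit:
{"api": "drive_tool", "payload": {
  "commands": [0,0,0.1,0,0,0,0.2,0,0,0,0.3,0,0,0,0.3,0]
}}

```text
clock: 17.65
ee_pos: [454.2, -307.3, 100.1]
orientation: [14.3, 90.0, -18.9]
force: [-3.1, 1.8, 0.8]
grip_width: 0.005
```

Emit:
{"api": "drive_tool", "payload": {
  "commands": [0,0,0.1,0,0,0,0.2,0,0,0,0.2,0]
}}

```text
clock: 17.95
ee_pos: [455.8, -308.4, 100.1]
orientation: [48.3, 90.0, 15.0]
force: [-1.9, 0.6, 0.2]
grip_width: 0.01
```

Emit:
{"api": "drive_tool", "payload": {
  "commands": [0,0,0.1,0,0,0,0.2,0,0,0,0.2,0]
}}

```text
clock: 18.25
ee_pos: [457.5, -309.5, 100.1]
orientation: [39.8, 90.0, 6.6]
force: [-2.6, 2.1, 0.6]
grip_width: 0.004
```

Emit:
{"api": "drive_tool", "payload": {
  "commands": [0,0,0.1,0,0,0,0.2,0,0,0,0.2,0]
}}

```text
clock: 18.55
ee_pos: [459.2, -310.6, 100.1]
orientation: [32.8, 90.0, -0.4]
force: [-2.1, 3.1, 1.1]
grip_width: 0.007
```

Emit:
{"api": "drive_tool", "payload": {
  "commands": [0,0,0.1,0,0,0,0.2,0,0,0,0.2,0]
}}

```text
clock: 18.85
ee_pos: [460.9, -311.7, 100.1]
orientation: [37.7, 90.0, 4.5]
force: [-1.8, 2.7, 1.0]
grip_width: 0.002
```

Emit:
{"api": "drive_tool", "payload": {
  "commands": [0,0,0.1,0,0,0,0.2,0,0,0,0.2,0]
}}

```text
clock: 19.15
ee_pos: [462.5, -312.7, 100.1]
orientation: [42.3, 90.0, 9.0]
force: [-1.6, 2.9, 0.4]
grip_width: 0.006
```

Emit:
{"api": "drive_tool", "payload": {
  "commands": [0,0,0.1,0,0,0,0.2,0,0,0,0.2,0]
}}

```text
clock: 19.45
ee_pos: [464.2, -313.9, 100.1]
orientation: [53.1, 90.0, 19.9]
force: [-1.8, 3.7, -0.2]
grip_width: 0.004
```

Emit:
{"api": "drive_tool", "payload": {
  "commands": [0,0,0.1,0,0,0,0.2,0,0,0,0.2,0]
}}

```text
clock: 19.75
ee_pos: [465.6, -314.7, 100.1]
orientation: [165.9, 90.0, 132.7]
force: [-2.2, 5.0, 1.3]
grip_width: 0.007
```

Emit:
{"api": "drive_tool", "payload": {
  "commands": [0,0,0.1,0,0,0,0.15,0,0,0,0.15,0]
}}

```text
clock: 20.05
ee_pos: [466.2, -315.1, 100.1]
orientation: [176.5, 89.8, 143.2]
force: [-6.0, 6.5, 3.9]
grip_width: 0.002
```

Emit:
{"api": "drive_tool", "payload": {
  "commands": [0,0,0.05,0,0,0,0.1,0,0,0,0.1,0]
}}

```text
clock: 20.35
ee_pos: [466.6, -315.4, 100.1]
orientation: [177.4, 89.8, 144.2]
force: [-7.6, 7.8, 4.6]
grip_width: 0.005
```

Emit:
{"api": "drive_tool", "payload": {
  "commands": [0,0,0.05,0,0,0,0.1,0,0,0,0.1,0]
}}

```text
clock: 20.65
ee_pos: [467.7, -316.1, 100.1]
orientation: [177.8, 89.8, 144.6]
force: [-6.2, 6.1, 2.7]
grip_width: 0.005
```

Emit:
{"api": "drive_tool", "payload": {
  "commands": [0,0,0.05,0,0,0,0.1,0,0,0,0.1,0]
}}

```text
clock: 20.95
ee_pos: [467.9, -316.3, 100.1]
orientation: [178.8, 89.7, 145.6]
force: [-10.0, 9.1, 6.0]
grip_width: 0.004
```

Emit:
{"api": "drive_tool", "payload": {
  "commands": [0,0,0.05,0,0,0,0.1,0,0,0,0.1,0]
}}

```text
clock: 21.25
ee_pos: [469.3, -317.5, 99.9]
orientation: [-173.2, 89.8, 153.5]
force: [-5.9, 5.8, 2.9]
grip_width: 0.007
```

Emit:
{"api": "drive_tool", "payload": {
  "commands": [0,0,0.05,0,0,0,0.1,0,0,0,0.1,0]
}}

```text
clock: 21.55
ee_pos: [469.6, -317.7, 99.9]
orientation: [-176.4, 89.7, 150.4]
force: [-7.9, 7.9, 4.5]
grip_width: 0.006
```

Emit:
{"api": "drive_tool", "payload": {
  "commands": [0,0,0.05,0,0,0,0.1,0,0,0,0.1,0]
}}

```text
clock: 21.85
ee_pos: [472.3, -319.9, 100.2]
orientation: [-25.9, 89.9, -59.1]
force: [0.1, 0.3, 0.6]
grip_width: 0.005
```

Emit:
{"api": "drive_tool", "payload": {
  "commands": [0,0,0.05,0,0,0,0.1,0,0,0,0.15,0,0,0,0.15,0]
}}

```text
clock: 22.25
ee_pos: [473.4, -320.1, 100.2]
orientation: [-15.6, 90.0, -48.9]
force: [0.6, 0.0, 0.1]
grip_width: 0.008
```

Emit:
{"api": "drive_tool", "payload": {
  "commands": [0,0,0.05,0,0,0,0.1,0,0,0,0.1,0]
}}

```text
clock: 22.55
ee_pos: [473.9, -320.3, 100.1]
orientation: [-174.5, 90.0, 152.3]
force: [-0.1, 1.3, 0.8]
grip_width: 0.002
```

Emit:
{"api": "drive_tool", "payload": {
  "commands": [0,0,0.05,0,0,0,0.1,0,0,0,0.1,0]
}}

```text
clock: 22.85
ee_pos: [474.7, -320.8, 100.1]
orientation: [-175.8, 90.0, 150.9]
force: [-3.8, 0.7, 2.4]
grip_width: 0.005
```

Emit:
{"api": "drive_tool", "payload": {
  "commands": [0,0,0.05,0,0,0,0.1,0,0,0,0.1,0]
}}

```text
clock: 23.15
ee_pos: [475.7, -321.5, 100.1]
orientation: [179.1, 90.0, 145.9]
force: [-4.0, 2.6, 3.0]
grip_width: 0.005
```

Emit:
{"api": "drive_tool", "payload": {
  "commands": [0,0,0.05,0,0,0,0.1,0,0,0,0.1,0]
}}

```text
clock: 23.45
ee_pos: [476.6, -322.1, 100.1]
orientation: [7.2, 90.0, -26.1]
force: [-3.2, 2.6, 2.9]
grip_width: 0.002
```

Emit:
{"api": "drive_tool", "payload": {
  "commands": [0,0,0.05,0,0,0,0.1,0,0,0,0.1,0]
}}

```text
clock: 23.75
ee_pos: [476.9, -322.2, 100.1]
orientation: [179.8, 89.9, 146.6]
force: [-7.0, 3.4, 3.6]
grip_width: 0.004
```

Emit:
{"api": "drive_tool", "payload": {
  "commands": [0,0,0.05,0,0,0,0.1,0,0,0,0.1,0]
}}

```text
clock: 24.05
ee_pos: [476.9, -322.4, 99.9]
orientation: [-177.5, 89.8, 149.2]
force: [-9.5, 5.5, 4.8]
grip_width: 0.008
```

Emit:
{"api": "drive_tool", "payload": {
  "commands": [0,0,0.05,0,0,0,0.1,0,0,0,0.1,0]
}}

```text
clock: 24.35
ee_pos: [476.9, -322.4, 99.5]
orientation: [-178.4, 89.6, 148.4]
force: [-13.3, 7.2, 6.4]
grip_width: 0.002
```

The resistance is 15 N with no further motion, so this is the stop. I'm letting go gently.

Emit:
{"api": "drive_tool", "payload": {
  "commands": [0,0,-0.2,0,0,0,-0.4,0,0,0,-0.7,0,0,0,-1.2,0,0,0,-2.2,0,0,0,-4,0,-2,0,-5,0,-6,0,-5,0,-10,0,-5,0,-12,0,-5,0,-12,0,-5,0,-12,0,-5,0]
}}

```text
clock: 25.55
ee_pos: [437.2, -296.2, 219.7]
orientation: [1.4, 90.0, -31.9]
force: [-0.5, -0.1, -0.5]
grip_width: 0.006
```

```bash
python3 - <<'E'
from h import *
delta(M,X)
snap('wrist','w4'); snap('top','t4'); snap('side','s4')
a=cv2.imread('pics/w4.png');b=cv2.imread('pics/s4.png')[100:300,200:430]
cv2.imwrite('pics/c4.png',cv2.convertScaleAbs(np.hstack([a[:280,140:],cv2.resize(b,(300,280))]),alpha=1.2))
E
```

```text
mach now [-123.2    1.9  219.7] F [-0.4 -0.4 -0.5] w 0.6 t 25.55
tool y in mach [0.009 1.    0.   ] z [ 1.    -0.009  0.   ]
shift cm [21.97 -0.09 12.31]
roll -0.4939011074441472 179.50609889255585 j6 -4.5625945086931505
```

View pics/c4.png

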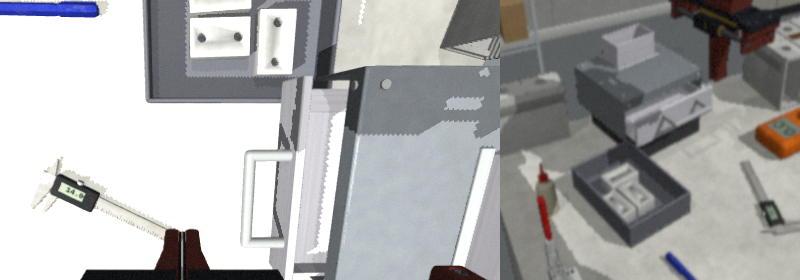

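```bash
python3 - <<'E'
from h import *
z=np.load('pics/w4.npz');P=(z['pos'],z['ori'])
print([mach(p).tolist() for p in ray('wrist',[(388,165),(388,230)],109,P)],[mach(p).tolist() for p in ray('wrist',[(430,85),(441,85),(424,235),(436,235)],118,P)])
print([mach(p).tolist() for p in ray('wrist',[(505,68),(497,270)],140,P)])
E
```

```text
[[-67.9, 32.9, 109.0], [-65.0, -25.7, 109.0]] [[-40.9, 95.4, 118.0], [-32.6, 95.4, 118.0], [-35.7, -27.0, 118.0], [-25.3, -27.1, 118.0]]
[[2.3, 104.6, 140.0], [19.1, -49.2, 140.0]]
```

```bash
python3 - <<'E'
from h import *
p,d=snap('wrist','w5'); a=cv2.imread('pics/w4.png').astype(int)[80:240,360:500]; b=cv2.imread('pics/w5.png').astype(int)[80:240,360:500]
print('change',abs(a-b).mean(),(abs(a-b).max(2)>60).sum())
# bar column
print(cv2.imread('pics/w5.png',0)[200,375:402].tolist())
print(state()['clock'],state()['force']); r.hand_in()
E
```

```text
change 14.344895833333334 1971
[234, 234, 235, 235, 233, 235, 228, 226, 198, 159, 177, 191, 214, 221, 212, 208, 202, 193, 170, 135, 168, 230, 233, 234, 234, 234, 235]
25.75 [ 0.21468501 -0.22268184 -0.13110984]
the job is handed in; nothing more can be done
```

```bash
python3 - <<'E'
import cv2
for f in('w4','w5'): print(cv2.imread(f'pics/{f}.png',0)[200,375:402].tolist())
E
```

```text
[234, 234, 235, 234, 235, 226, 227, 154, 169, 186, 205, 219, 216, 209, 202, 198, 176, 143, 147, 229, 234, 234, 235, 235, 233, 234, 233]
[234, 234, 235, 235, 233, 235, 228, 226, 198, 159, 177, 191, 214, 221, 212, 208, 202, 193, 170, 135, 168, 230, 233, 234, 234, 234, 235]
```

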